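Clamp the slide and hold the tweezer electrodes at the marked gap

TASK

The slide is loaded on the specimen stage: fold the raised clamp fully down onto it first. Then take the sprung tweezers off their rest and bring their tips level over the slide from the robot's side, just above the glass, one tip on each side of the white bead; squeeze until the tips are 12 mm apart, like the two lines marked on the slide, one tip over each line, and hold that gap steady without touching the stage. Finish while still holding the tweezers there, and leave the petri dish and the small boxes alone.

Things in the scene. Friction and masses are not known exactly. Their poses are not given: they have to be found in the camera images.
- gap_target (a point): Point on the top face of the glass slide (31.5 mm above the worktop) under the centre of the white bead (6 mm across, 5 mm high), midway between two thin dark lines that run along x, 6 mm to either side. Axes: x away from the robot's side of the stage, y left, z up. The clamp crosses the slide 50 mm to +y.
- clamp_hinge (a point): Centre of the clamp's hinge pin on the stage, 42 mm above the worktop, same axes as gap_target: 50 mm to +x and 50 mm to +y of gap_target. The clamp turns about the y axis through this point.
- clamp_pad (a point): Centre of the upper face of the black thumb pad (18 x 22 mm) at the free end of the clamp arm, 60 mm from the hinge. Clamp down: the pad points to -x from the hinge, its upper face 46 mm above the worktop. Push it down from above, along its arc.
- clamp (a joint): Clamp angle in rad: 0 = fully down on the slide (end stop), grows as it is raised (1 = free end raised about 57 degrees). A friction hinge: it stays where it is left; about 1.5 N on the pad moves it.
- tweezers_grip (a point): Centre of the loose sprung tweezers midway between their two black finger pads (22 mm long, 18 mm high), half-way up: 32 mm above the worktop while on the rest. x points to the tips, 50 mm ahead; y to the left blade; z up. Outside width over the pads: 35.4 mm free (tips 24 mm apart), 28 mm when the tips are 12 mm apart; 1 mm of width changes the tip gap by 1.6 mm.
- tip_left (a point): Inner face of the left tip: the centre of a round steel electrode, 10 mm across and 2 mm thick, at the end of the left (+y) blade. It lies level with tweezers_grip.
- tip_right (a point): The same for the right (-y) tip. The tip gap is the distance between tip_left and tip_right: about 24 mm free.
- petri_dish: Closed petri dish, 62 mm across, 16 mm high, loose, origin under its centre. Leave it alone.
- cover_box: Small dark box, 34 x 50 x 16 mm, loose, origin under its centre. Leave it alone.
- cap_box: Small long box, 30 x 84 x 22 mm, loose, origin under its centre. Leave it alone.
- stage: Fixed grey and aluminium specimen stage, 80 x 116 mm, top 30 mm above the worktop; position and yaw vary. Origin on the worktop, 18 mm to +y of and 31.5 mm below gap_target, same axes; the front edge is 20 mm to -x and the rear edge 60 mm to +x of the origin; the slide lies across it along y.
- rest: Fixed rest of the tweezers: a grey plate 60 mm wide, 4 mm high, from 95 mm behind to 55 mm ahead of its origin along x, with two ribs 26 mm high that carry the tail and the blades. From 76 mm behind to 29 mm ahead of the origin only the plate is under the tweezers. Origin on the worktop under the grip, x toward the tips.
- tweezers: The same tweezers; origin 6 mm below tweezers_grip, same axes. Two steel blades side by side, hinged in a black tail block (28 mm wide) 80 mm behind the grip; about 0.05 kg, balanced a little behind the grip. Their springs press outward with about 4 N a side when free, 8 N at a 12 mm gap; squeezed on, the tips all but meet.

How it is judged:
By the outcome, as a careful person would: the job done as asked, in the order asked, and still so for the second after the job is handed in, while the arm keeps its last pose, push and grip.
It also fails if it takes over 58 s, if anything falls off the work surface, if the arm or the gripper's body presses on something with over 40 N, if the wrist force passes 120 N, or if a joint passes its speed limit or range.

ROBOT

A 6-joint arm with a two-finger parallel gripper is mounted at the origin on a cart in front of the work surface, level with it; the furniture and walls round the work are solid. World frame = base frame: x ahead of the robot, y to its left, z up, the work surface at z = 0. Lengths are in m, angles in rad, forces in N, time in s.
With the tool pointing down it reaches from about 0.35 to 0.85 m from the base axis. Payload 8.1 kg.
Tool frame: the origin (TCP) lies at the centre of the arm's flange, where the gripper is bolted on; the fingertips stand 186 mm ahead of it and the grasp point (between the pads) lies 167 mm ahead of it; z points along the fingers, y is the line along which they close (so a half turn about z gives the same grasp; the last joint's range is limited). The gripper opens to 93 mm and grips with 3 to 60 N. Pads are 15 mm wide; open, the fingers measure 128 mm over their backs; the gripper's body (75 mm by 188 mm) begins 65 mm behind the grasp point.
Start: joints at [-1.427, 0.13, 1.488, -0, 1.523, -0.085], TCP at [0.136, -0.584, 0.405] pointing down, gripper open.
Joint ranges: [-2.96, 2.96], [-0.89, 2.26], [0.02, 2.5], [-1.34, 4.48], [0, 2.73], [-2.66, 2.66]. Speed limits (rad/s): [2.39, 2.39, 2.79, 3.14, 3.14, 3.14].

INTERFACE

Orientations are given as a rotation vector (axis times angle).
In Python, from plant import robot gives the robot as it stands.
- The arm moves only by the tool apply_moves, never from a script. Its argument "series" is a list of rows, each a list of 2 entries, a list of its own where there are three numbers: the shift along the tool's x, y, z in mm, then the turn, a rotation vector about the tool's x, y, z in rad. A call has 1 to 12 rows; each row shifts and turns the commanded pose from where the row before left it, along the tool's axes as they then stand; what a row does not reach is not made up. A row lasts 1/12 s, in which the tool goes at most 41.7 mm and 7.16 degrees, less where a joint would pass 70% of its speed; a pose out of reach is approached as far as the arm can. A call is refused whole if a number of a shift passes 41.7 or a number of a turn 0.125, either way. A call with a gripper value outside its range is refused whole. "claw" is the opening, from 0 (shut) to 1 (fully open), set as the call begins (left out, the last holds). The fingers move at their own pace and stop on an object; "newtons" is the grip in N (left out, the last holds). Time passes only in rows, so rows that do not move let the fingers close. It gives the time, the measured TCP pose, the force, the opening and the grip force at its end, in the units of the state.
- robot.read_state(): the state, without advancing time (a new reading comes with each control period).
- robot.read_camera(name): name is "side" or "top"; returns (picture, depth): 480x640x3 uint8, blue, green, red; 480x640 float32, m along the optical axis (not along the pixel's ray), 0 where there is no reading.
- robot.calibration(name): a dict with "fx", "fy", "cx", "cy" (pixels), "D" ([k1, k2, p1, p2, k3] as OpenCV has them; the pictures are not rectified), "extrinsics" (4x4, takes a point from world to camera coordinates). Camera axes: x right, y down, z forward; pixel columns grow to the right and rows downward; lengths in m; the calibration is good to about 2 mm. A picture is of the moment at which its call begins. calibration takes no time and is no camera call.
- robot.close_job(): hands the job in; it is judged then, once.
The state is a dict: "t": time; "q": joint angles; "dq": joint speeds; "joint_torque": joint torques, N m; "tool_pos": TCP position; "orientation": TCP orientation; "force": force on the tool from outside, world axes, zero at the start; "wrist_torque": the same for the moment, N m; "opening": finger opening in m; "gripper_force": force on a finger pad.
Only numpy, scipy, OpenCV 4.12 (cv2) and the standard library are available. Lean on these libraries where they do the work, as an engineer would, in place of code of your own. Each camera call takes 0.05 s, during which the arm holds its last target. There are 200 camera calls.

## Working session

There is one attempt and no reset: what is moved stays moved. The work goes in short steps, Python scripts to look and compute and a tool call to move; the robot and the scene stay as the last step left them, time stands still between calls to the robot, and variables do not carry over. Pictures are saved under pics/ and viewed, at most 10 in all, crops included, and the job is handed in when it is done.

Besides the shell and the picture viewer there is one more tool, called after ">>>" by a JSON object that holds its "fn" and its "kwargs", one argument or row to a line. apply_moves: Moves the arm, as the interface text tells. Its arguments: {"type":"object","properties":{"series":{"type":"array"},"claw":{"type":"number"},"newtons":{"type":"number"}},"required":["series"]}

```bash
mkdir -p pics; cat > h.py <<'E'
import numpy as np, cv2
from plant import robot
def grab(n,f=None):
    p,d=robot.read_camera(n)
    if f: cv2.imwrite('pics/'+f,p)
    return p,d
def ray(n,uv):
    c=robot.calibration(n);K=np.array([[c['fx'],0,c['cx']],[0,c['fy'],c['cy']],[0,0,1.]])
    uv=np.array(uv,float).reshape(-1,1,2)
    q=cv2.undistortPoints(uv,K,np.array(c['D'],float)).reshape(-1,2)
    E=np.array(c['extrinsics']);R,t=E[:3,:3],E[:3,3]
    return -R.T@t,(np.c_[q,np.ones(len(q))]@R)
def onz(n,uv,z):
    o,d=ray(n,uv);return o+d*((z-o[2])/d[:,2])[:,None]
def dep(n,uv,z):
    o,d=ray(n,uv);return o+d*np.reshape(z,(-1,1))
def proj(n,P):
    c=robot.calibration(n);K=np.array([[c['fx'],0,c['cx']],[0,c['fy'],c['cy']],[0,0,1.]])
    E=np.array(c['extrinsics']);return cv2.projectPoints(np.array(P,float).reshape(-1,3),cv2.Rodrigues(E[:3,:3])[0],E[:3,3],K,np.array(c['D'],float))[0].reshape(-1,2)
E
python3 - <<'E'
from h import *
s=robot.read_state();print({k:np.round(v,3) for k,v in s.items()})
for n in('top','side'):
    grab(n,n+'0.png');c=robot.calibration(n);print(n,c['fx'],np.round(ray(n,[[320,240]]),3))
E
```

```text
{'t': np.float64(0.0), 'q': array([-1.427,  0.131,  1.489, -0.   ,  1.523, -0.085]), 'dq': array([ 0.   ,  0.001,  0.001, -0.   ,  0.002,  0.001]), 'joint_torque': array([ 2.0000e-03, -5.5985e+01, -4.9175e+01,  7.7000e-02,  3.6000e-02,
       -0.0000e+00]), 'tool_pos': array([ 0.136, -0.584,  0.404]), 'orientation': array([-3.119, -0.358,  0.   ]), 'force': array([-0.006, -0.439, -0.064]), 'wrist_torque': array([-0.055,  0.044, -0.003]), 'gripper_force': np.float64(0.0), 'opening': np.float64(0.093)}Traceback (most recent call last):
  File "<stdin>", line 4, in <module>
    return _wrapfunc(a, 'round', decimals=decimals, out=out)
    return _wrapit(obj, method, *args, **kwds)
    conv = _array_converter(obj)
ValueError: setting an array element with a sequence. The requested array has an inhomogeneous shape after 1 dimensions. The detected shape was (2,) + inhomogeneous part.
```

View pics/top0.png

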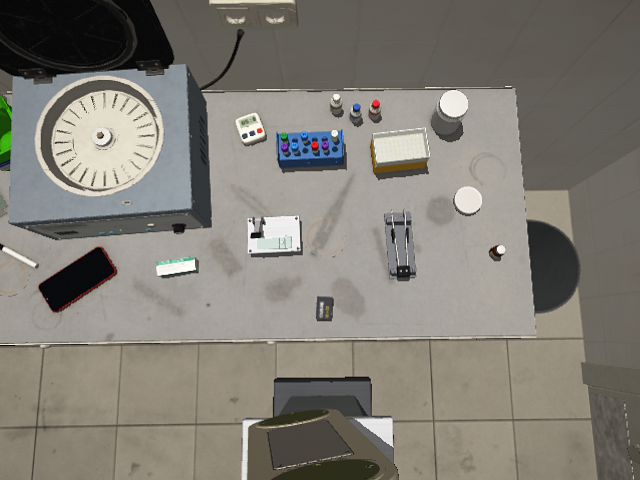

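The top picture shows the stage at about (274,236) with the clamp at (257,228). The tweezers are on the rest at (400,245) with the tail at (404,270). The dark box is at (325,308), the long box at (177,267) and the dish at (468,200).

```bash
python3 - <<'E'
from h import *
for n in('top','side'):
    p,d=grab(n,n+'1.png');np.save(n+'_d.npy',d);o,r=ray(n,[[320,240]]);print(n,o,r,robot.calibration(n)['fx'])
    if n=='top':
        a=cv2.resize(p[200:290,235:315],None,fx=5,fy=5,interpolation=cv2.INTER_CUBIC)
        b=cv2.resize(p[200:290,370:430],None,fx=5,fy=5,interpolation=cv2.INTER_CUBIC)
        cv2.imwrite('pics/topcrop.png',np.hstack([a,b]))
print(onz('top',[[274,236],[325,308],[177,267],[468,200]],0.03))
E
```

```text
top [ 0.32074794 -0.02560094  1.13993663] [[ 0.18263482  0.0138273  -0.98321946]] 513.2663211889305
side [0.03970861 0.94943181 0.56628039] [[ 0.40381771 -0.81101496 -0.42342004]] 451.4062244707354
[[ 0.53735764  0.0911972   0.03      ]
 [ 0.37830796 -0.01900353  0.03      ]
 [ 0.47170533  0.30183487  0.03      ]
 [ 0.61277879 -0.34091612  0.03      ]]
```

View pics/topcrop.png

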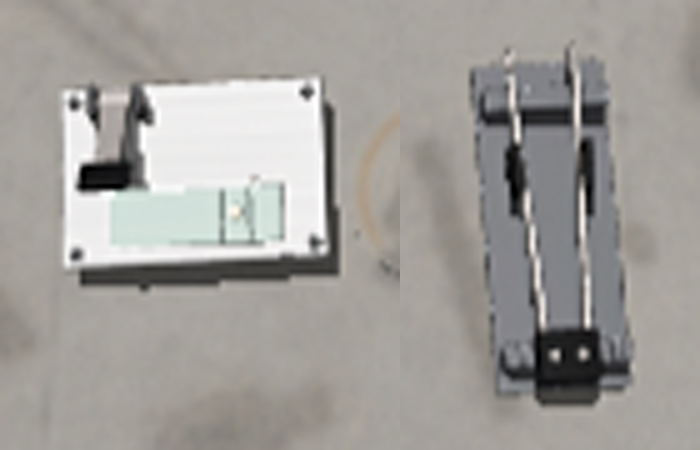

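View pics/side1.png

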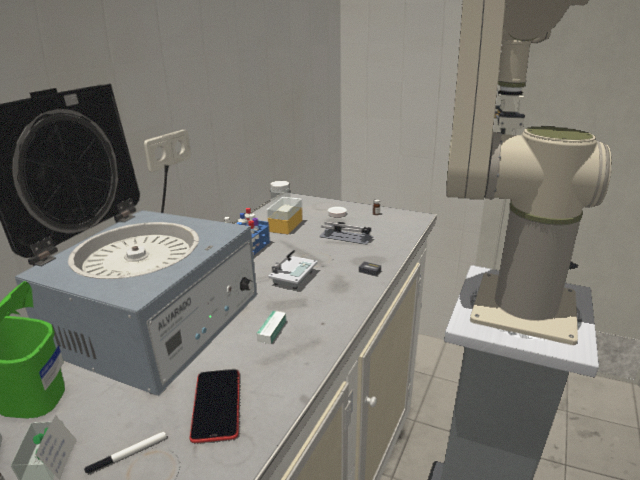

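The crop (5x) shows the bead at crop (237,211), so image (282.4,242.2), between two dark lines. The clamp pad is the black patch at crop (105,175), and the clamp is raised. The tweezer pads are at crop (514,180) and (587,175), and the tail block at (568,355). In the side view the tweezers and stage are both clear, with nothing tall between them.

```bash
python3 - <<'E'
from h import *
A=lambda pts:np.array(pts,float)/5+[235,200]-.4
B=lambda pts:np.array([[u-400,v] for u,v in pts],float)/5+[370,200]-.4
c=onz('top',A([(65,90),(322,77),(328,250),(65,268)]),.03);print('corners',c)
d=c[0]-c[1];e=c[3]-c[2];f=c[0]-c[3];g=c[1]-c[2]
print([np.linalg.norm(v) for v in(d,e,f,g)],[np.arctan2(-v[0],v[1]) for v in(d,e)],[np.arctan2(v[1],v[0]) for v in(f,g)])
cen=c.mean(0);print('cen',cen)
print('bead',onz('top',A([(237,211)]),.034))
p=cv2.imread('pics/top1.png');D=np.load('top_d.npy')
m=(p.max(2)<45).astype(np.uint8)
n,l,s,ce=cv2.connectedComponentsWithStats(m)
for i in range(1,n):
    x,y,w,h,a=s[i]
    if a>5 and (235<x<300 or 370<x<430) and 200<y<290:
        z=np.median(D[l==i]);print(s[i],ce[i],dep('top',[ce[i]],[z]),onz('top',[ce[i]],.041))
g=onz('top',B([(514,180),(587,175)]),.041);print('pads',g,g.mean(0))
t=onz('top',B([(509,50),(572,45)]),.032);print('tips',t,t.mean(0))
t=onz('top',B([(553,352),(582,353)]),.041);print('tail',t,t.mean(0))
for uv in A([(105,165),(105,175),(105,183),(112,150),(113,130),(113,105)]):
    z=D[int(round(uv[1])),int(round(uv[0]))];print(uv,dep('top',[uv],[z]))
# side view black clamp
p=cv2.imread('pics/side1.png')[240:300,260:330];cv2.imwrite('pics/sidecrop.png',cv2.resize(p,None,fx=8,fy=8,interpolation=cv2.INTER_CUBIC))
E
```

```text
corners [[0.57975582 0.14987578 0.03      ]
 [0.5840219  0.03594886 0.03      ]
 [0.50615493 0.03364947 0.03      ]
 [0.49985348 0.14877162 0.03      ]]
[np.float64(0.11400676484697113), np.float64(0.11529448715898986), np.float64(0.07990996274239638), np.float64(0.07790091015042604)] [np.float64(0.03742829631324089), np.float64(0.054682502055029274)] [np.float64(0.01381798298118964), np.float64(0.02952120411694528)]
cen [0.54244653 0.09206143 0.03      ]
bead [[0.523383   0.07320403 0.034     ]]
[386 222   6   3   9] [388.44444444 223.33333333] [[ 0.56741583 -0.16476164  0.00605323]] [[ 0.55981342 -0.16047265  0.041     ]]
[394 222  10   3  16] [398.125 222.5  ] [[ 0.56813403 -0.18612578  0.01010195]] [[ 0.56136866 -0.18173584  0.041     ]]
[391 229   4  14  34] [392.38235294 235.11764706] [[ 0.53448766 -0.16884695  0.03539203]] [[ 0.53340247 -0.16811966  0.041     ]]
[406 228   2  14  21] [406.66666667 233.33333333] [[ 0.53765373 -0.20001542  0.03722769]] [[ 0.53691171 -0.19941876  0.041     ]]
[251 232  10   6  49] [255.57142857 234.93877551] [[0.52821252 0.1231026  0.09125214]] [[0.53815406 0.13022835 0.041     ]]
[397 266  14  12 126] [402.96031746 271.5952381 ] [[ 0.45363127 -0.1885483   0.03663504]] [[ 0.45310555 -0.18790363  0.041     ]]
pads [[ 0.53233076 -0.16811841  0.041     ]
 [ 0.53408592 -0.20002681  0.041     ]] [ 0.53320834 -0.18407261  0.041     ]
tips [[ 0.59284113 -0.16924135  0.032     ]
 [ 0.59470808 -0.19727633  0.032     ]] [ 0.59377461 -0.18325884  0.032     ]
tail [[ 0.45664427 -0.18210402  0.041     ]
 [ 0.45603167 -0.1945693   0.041     ]] [ 0.45633797 -0.18833666  0.041     ]
[255.6 232.6] [[0.53377651 0.12351746 0.08829237]]
[255.6 234.6] [[0.52859237 0.12280973 0.09295476]]
[255.6 236.2] [[0.52467018 0.12238432 0.09569339]]
[257.  229.6] [[0.54284572 0.12247001 0.07529021]]
[257.2 225.6] [[0.55321516 0.12323555 0.06737271]]
[257.2 220.6] [[0.5679329  0.12566067 0.05072666]]
```

View pics/sidecrop.png

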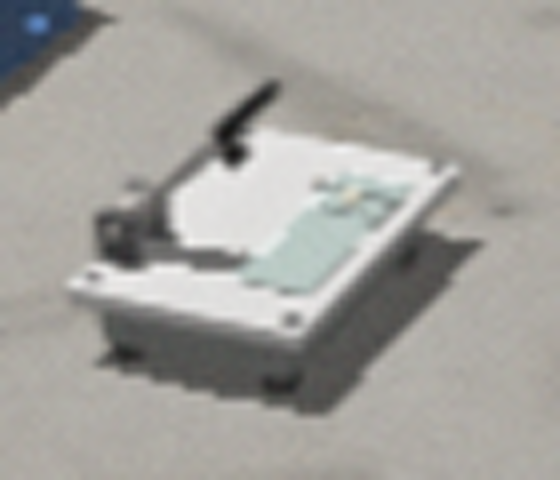

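The side crop shows the clamp raised, with its black pad at crop (245,115). Estimates:

| Item | Estimate |
|---|---|
| gap_target | (0.523, 0.073) |
| Stage yaw | about 0.035 |
| Clamp angle | about 0.86 rad |
| Tweezers grip | (0.534, -0.184) |

Next I shut the claw and move above the clamp pad.

>>> {"fn": "apply_moves", "kwargs": {
  "series": [
    [[0, 0, 0], [0, 0, 0.1]],
    [[0, 0, 0], [0, 0, 0.095]],
    [[17.7, -28.9, 2], [0, 0, 0]],
    [[17.7, -28.9, 2], [0, 0, 0]],
    [[17.7, -28.9, 2], [0, 0, 0]],
    [[17.7, -28.9, 2], [0, 0, 0]],
    [[17.7, -28.9, 2], [0, 0, 0]],
    [[17.7, -28.9, 2], [0, 0, 0]],
    [[17.7, -28.9, 2], [0, 0, 0]],
    [[17.7, -28.9, 2], [0, 0, 0]],
    [[17.7, -28.9, 2], [0, 0, 0]],
    [[17.7, -28.9, 2], [0, 0, 0]]
  ],
  "claw": 0,
  "newtons": 30
}}

```text
t: 1.15
tool_pos: [0.3036, -0.288, 0.3845]
orientation: [-3.141, -0.052, -0.0]
force: [0.4, -0.2, 0.2]
opening: 0.0177
gripper_force: 0.0
```

>>> {"fn": "apply_moves", "kwargs": {
  "series": [
    [[17.7, -28.9, 5], [0, 0, 0]],
    [[17.7, -28.9, 5], [0, 0, 0]],
    [[17.7, -28.9, 5], [0, 0, 0]],
    [[17.7, -28.9, 5], [0, 0, 0]],
    [[17.7, -28.9, 5], [0, 0, 0]],
    [[17.7, -28.9, 5], [0, 0, 0]],
    [[17.7, -28.9, 5], [0, 0, 0]],
    [[17.7, -28.9, 5], [0, 0, 0]],
    [[17.7, -28.9, 5], [0, 0, 0]],
    [[17.7, -28.9, 5], [0, 0, 0]],
    [[17.7, -28.9, 5], [0, 0, 0]],
    [[17.7, -28.9, 5], [0, 0, 0]]
  ]
}}

```text
t: 2.15
tool_pos: [0.5042, 0.066, 0.3242]
orientation: [3.141, 0.053, -0.0]
force: [0.3, -0.2, -0.2]
opening: 0.0005
gripper_force: 0.0
```

```bash
python3 - <<'E'
from h import *
s=robot.read_state();print({k:np.round(v,4) for k,v in s.items()})
R=cv2.Rodrigues(np.array(s['orientation']))[0];print(R.round(3),np.array(s['tool_pos'])+R[:,2]*.186)
E
```

```text
{'t': np.float64(2.15), 'q': array([ 2.9400e-02, -6.5100e-02,  1.8368e+00, -1.0000e-04,  1.3700e+00,
        1.5661e+00]), 'dq': array([ 0.7046,  0.7219, -0.5688, -0.0048, -0.162 ,  0.7017]), 'joint_torque': array([ -2.6966, -48.4046, -43.6849,   0.2766,   0.409 ,  -1.382 ]), 'tool_pos': array([0.5042, 0.066 , 0.3242]), 'orientation': array([ 3.1411e+00,  5.3500e-02, -3.0000e-04]), 'force': array([ 0.2677, -0.2217, -0.1918]), 'wrist_torque': array([-0.007 ,  0.0283, -0.013 ]), 'gripper_force': np.float64(0.0), 'opening': np.float64(0.0005)}
[[ 0.999  0.034 -0.   ]
 [ 0.034 -0.999 -0.   ]
 [-0.     0.    -1.   ]] [0.50418478 0.06600635 0.13824239]
```

>>> {"fn": "apply_moves", "kwargs": {
  "series": [
    [[0, 0, 0], [0, 0, 0]],
    [[1, 0, 14], [0, 0, 0]],
    [[1, 0, 14], [0, 0, 0]],
    [[0, 0, 13], [0, 0, 0]],
    [[-3, 0, 4], [0, 0, 0]],
    [[-3, 0, 4], [0, 0, 0]],
    [[-2.5, 0, 4], [0, 0, 0]],
    [[-2.5, 0, 4], [0, 0, 0]],
    [[-2.5, 0, 4], [0, 0, 0]],
    [[-2.5, 0, 4.2], [0, 0, 0]],
    [[-2.3, 0, 4.2], [0, 0, 0]],
    [[-2.2, 0, 4.1], [0, 0, 0]]
  ]
}}

```text
t: 3.15
tool_pos: [0.4851, 0.0636, 0.2511]
orientation: [-3.141, -0.053, -0.001]
force: [-0.1, 0.7, -0.4]
opening: 0.0007
gripper_force: 0.0
```

>>> {"fn": "apply_moves", "kwargs": {
  "series": [
    [[-1, 0, 4], [0, 0, 0]],
    [[-1, 0, 4], [0, 0, 0]],
    [[-1.3, 0, 4], [0, 0, 0]],
    [[-0.4, 0, 2.2], [0, 0, 0]],
    [[-0.3, 0, 2.1], [0, 0, 0]],
    [[0, 0, 0], [0, 0, 0]]
  ]
}}

```text
t: 3.65
tool_pos: [0.4811, 0.0635, 0.2344]
orientation: [3.141, 0.053, -0.001]
force: [0.3, 0.2, -0.0]
opening: 0.0005
gripper_force: 0.0
```

```bash
python3 - <<'E'
from h import *
s=robot.read_state();print({k:np.round(s[k],4) for k in('t','tool_pos','force')})
p,d=grab('side','side2.png')
cv2.imwrite('pics/sidecrop2.png',cv2.resize(p[200:300,250:350],None,fx=6,fy=6,interpolation=cv2.INTER_CUBIC))
E
```

```text
{'t': np.float64(3.65), 'tool_pos': array([0.4811, 0.0635, 0.2344]), 'force': array([ 0.2959,  0.2467, -0.036 ])}
```

View pics/sidecrop2.png

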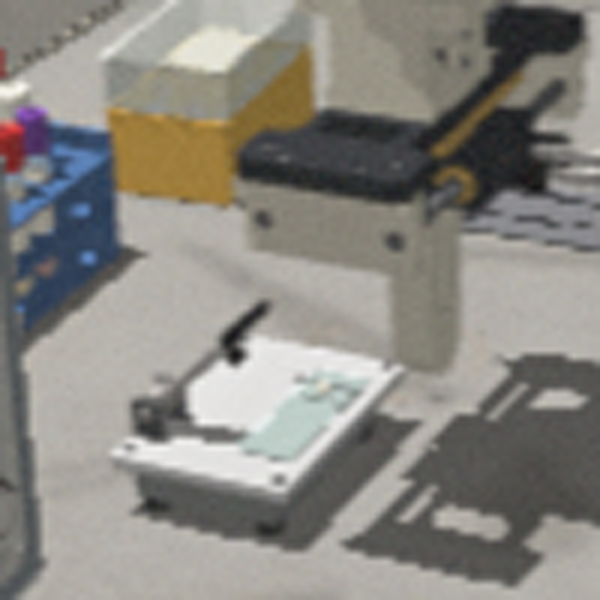

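The fast rows fell short: the closed fingers, at crop (425,370), stopped in front of the stage and touched nothing. I raise and shift with slower rows.

>>> {"fn": "apply_moves", "kwargs": {
  "series": [
    [[0, 0, -23], [0, 0, 0]],
    [[0, 0, -23], [0, 0, 0]],
    [[0, 0, -23], [0, 0, 0]],
    [[0, 0, -23], [0, 0, 0]],
    [[14.7, -14.6, 0], [0, 0, 0]],
    [[14.7, -14.6, 0], [0, 0, 0]],
    [[14.7, -14.6, 0], [0, 0, 0]],
    [[14.7, -14.6, 0], [0, 0, 0]],
    [[0, 0, 0], [0, 0, 0]],
    [[0, 0, 0], [0, 0, 0]]
  ]
}}

```text
t: 4.53
tool_pos: [0.5384, 0.1243, 0.3269]
orientation: [3.141, 0.055, -0.0]
force: [-0.0, -0.9, -0.1]
opening: 0.0008
gripper_force: 0.0
```

>>> {"fn": "apply_moves", "kwargs": {
  "series": [
    [[1, 0, 15], [0, 0, 0]],
    [[1, 0, 15], [0, 0, 0]],
    [[0, 0, 13], [0, 0, 0]],
    [[-3, 0, 4], [0, 0, 0]],
    [[-3, 0, 4], [0, 0, 0]],
    [[-2.5, 0, 4], [0, 0, 0]],
    [[-2.5, 0, 4], [0, 0, 0]],
    [[-2.5, 0, 4], [0, 0, 0]],
    [[-2.5, 0, 4], [0, 0, 0]],
    [[-2.3, 0, 4], [0, 0, 0]],
    [[-2.2, 0, 4], [0, 0, 0]],
    [[0, 0, 0], [0, 0, 0]]
  ]
}}

```text
t: 5.53
tool_pos: [0.5189, 0.1232, 0.2509]
orientation: [3.141, 0.053, -0.002]
force: [1.2, -1.0, 0.4]
opening: 0.0005
gripper_force: 0.1
```

>>> {"fn": "apply_moves", "kwargs": {
  "series": [
    [[-1, 0, 4], [0, 0, 0]],
    [[-1, 0, 4], [0, 0, 0]],
    [[-1.3, 0, 4], [0, 0, 0]],
    [[-0.4, 0, 2], [0, 0, 0]],
    [[0, 0, 0], [0, 0, 0]]
  ]
}}

```text
t: 5.95
tool_pos: [0.5156, 0.123, 0.2371]
orientation: [3.141, 0.053, -0.002]
force: [-0.6, -0.1, 0.4]
opening: 0.0007
gripper_force: 0.0
```

>>> {"fn": "apply_moves", "kwargs": {
  "series": [
    [[0, 0, 2], [0, 0, 0]],
    [[0, 0, 2], [0, 0, 0]],
    [[0, 0, 0], [0, 0, 0]]
  ]
}}

```text
t: 6.2
tool_pos: [0.5158, 0.1231, 0.2335]
orientation: [3.141, 0.053, -0.001]
force: [0.3, -0.8, -0.4]
opening: 0.0008
gripper_force: 0.0
```

>>> {"fn": "apply_moves", "kwargs": {
  "series": [
    [[0, 0, 1], [0, 0, 0]],
    [[0, 0, 0], [0, 0, 0]]
  ]
}}

```text
t: 6.37
tool_pos: [0.5159, 0.1231, 0.2328]
orientation: [3.141, 0.053, -0.0]
force: [-0.0, -0.1, -1.0]
opening: 0.0008
gripper_force: 0.0
```

>>> {"fn": "apply_moves", "kwargs": {
  "series": [
    [[0, 0, 1], [0, 0, 0]],
    [[0, 0, 0], [0, 0, 0]]
  ]
}}

```text
t: 6.53
tool_pos: [0.516, 0.1231, 0.2323]
orientation: [-3.141, -0.053, -0.0]
force: [-0.4, -0.6, 2.9]
opening: 0.0005
gripper_force: 1.5
```

Contact is starting. I continue gently and look.

>>> {"fn": "apply_moves", "kwargs": {
  "series": [
    [[0, 0, 0.7], [0, 0, 0]],
    [[0, 0, 0], [0, 0, 0]]
  ]
}}

```text
t: 6.7
tool_pos: [0.5161, 0.1231, 0.2321]
orientation: [3.141, 0.053, 0.0]
force: [-4.6, -0.9, 8.0]
opening: 0.0006
gripper_force: 4.2
```

```bash
python3 - <<'E'
from h import *
s=robot.read_state();print({k:np.round(s[k],4) for k in('t','tool_pos','force')})
p,d=grab('side','side3.png')
cv2.imwrite('pics/sidecrop3.png',cv2.resize(p[200:300,250:350],None,fx=6,fy=6,interpolation=cv2.INTER_CUBIC))
E
```

```text
{'t': np.float64(6.7), 'tool_pos': array([0.5161, 0.1231, 0.2321]), 'force': array([-4.5756, -0.9316,  8.0396])}
```

View pics/sidecrop3.png

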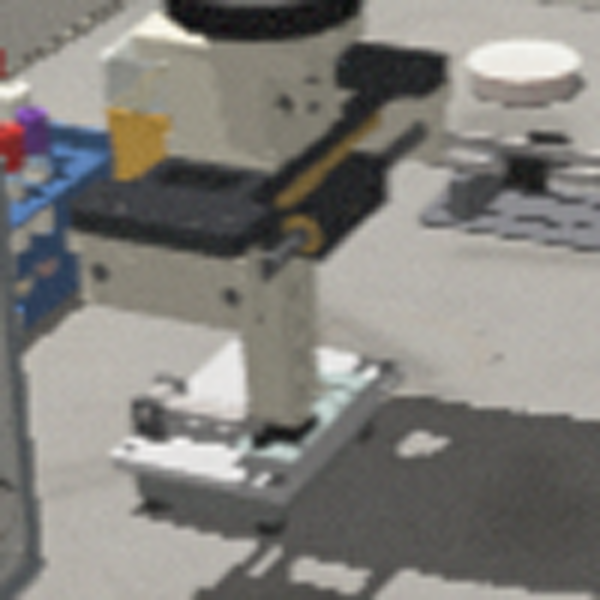

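The pad is flat on the slide, under the finger at crop (285,435). The fingertips are at z = 46 mm with 8 N, so the clamp is at its end stop. I lift away and refine the tweezers' yaw from the rest plate.

>>> {"fn": "apply_moves", "kwargs": {
  "series": [
    [[0, 0, -10], [0, 0, 0]],
    [[0, 0, -20], [0, 0, 0]],
    [[0, 0, -30], [0, 0, 0]],
    [[0, 0, -30], [0, 0, 0]],
    [[0, 0, -10], [0, 0, 0]],
    [[0, 0, 0], [0, 0, 0]]
  ],
  "claw": 0.75
}}

```text
t: 7.25
tool_pos: [0.5172, 0.1233, 0.3354]
orientation: [-3.14, -0.053, -0.011]
force: [0.7, 0.7, 0.1]
opening: 0.036
gripper_force: 0.0
```

```bash
python3 - <<'E'
from h import *
p=cv2.imread('pics/top1.png').astype(int)
g=p.sum(2)/3
# plate: bluish dark grey
m=((p[:,:,0]-p[:,:,2]>4)&(g<150)).astype(np.uint8)
m[:, :375]=0;m[:,425:]=0;m[:200]=0;m[290:]=0
m=cv2.morphologyEx(m,cv2.MORPH_OPEN,np.ones((2,2)))
v,u=np.nonzero(m);P=onz('top',np.c_[u,v],.004)[:,:2]
r=cv2.minAreaRect((P*1000).astype(np.float32));print('plate',len(u),r)
# edges per row
E=[]
for y in range(220,272):
    w=np.nonzero(m[y])[0]
    if len(w)>15:E.append((w.min(),y,w.max()))
E=np.array(E);
for k in(0,2):
    Q=onz('top',E[:,[k,1]]+[0.5*(k-1)/1,0],.004);print(np.polyfit(Q[:,0],Q[:,1],1),cv2.fitLine(Q[:,:2].astype(np.float32),cv2.DIST_HUBER,0,.001,.001).ravel())
w=(g>205).astype(np.uint8);w[:,:240]=0;w[:,310:]=0;w[:210]=0;w[265:]=0
v,u=np.nonzero(w);P=onz('top',np.c_[u,v],.03)[:,:2]
print('stage',len(u),cv2.minAreaRect((P*1000).astype(np.float32)))
E
```

```text
plate 922 ((516.6597290039062, -190.38572692871094), (145.82630920410156, 58.600730895996094), 2.86356258392334)
[ 0.02621025 -0.17531515] [ 0.99931073  0.0371219   0.5008941  -0.16184485]
[ 0.04601481 -0.2425889 ] [ 0.9989049   0.0467868   0.5057762  -0.21940666]
stage 1444 ((542.5892944335938, 92.51982879638672), (78.30734252929688, 113.45983123779297), 1.9262635707855225)
```

>>> {"fn": "apply_moves", "kwargs": {
  "series": [
    [[0.6, 28, 0], [0, 0, -0.01]],
    [[0.6, 28, 0], [0, 0, 0]],
    [[0.6, 28, 0], [0, 0, 0]],
    [[0.6, 28, 0], [0, 0, 0]],
    [[0.6, 28, 0], [0, 0, 0]],
    [[0.6, 28, 0], [0, 0, 0]],
    [[0.6, 28, 0], [0, 0, 0]],
    [[0.6, 28, 0], [0, 0, 0]],
    [[0.6, 28, 0], [0, 0, 0]],
    [[0.6, 28, 0], [0, 0, 0]],
    [[0.7, 28.8, 0], [0, 0, 0]],
    [[0, 0, 0], [0, 0, 0]]
  ]
}}

```text
t: 8.25
tool_pos: [0.5351, -0.1892, 0.3291]
orientation: [3.14, 0.063, -0.003]
force: [1.0, 0.3, -0.7]
opening: 0.0698
gripper_force: 0.0
```

>>> {"fn": "apply_moves", "kwargs": {
  "series": [
    [[0, 0, 20], [0, 0, 0]],
    [[0, 0, 20], [0, 0, 0]],
    [[0, 0, 20], [0, 0, 0]],
    [[0, 0, 0], [0, 0, 0]]
  ]
}}

```text
t: 8.58
tool_pos: [0.5335, -0.1838, 0.2648]
orientation: [-3.137, -0.068, 0.014]
force: [0.2, 0.5, -0.3]
opening: 0.0697
gripper_force: 0.0
```

```bash
python3 - <<'E'
from h import *
s=robot.read_state();print({k:np.round(s[k],4) for k in('t','tool_pos','orientation','force','opening')})
p,d=grab('side','side4.png');q,_=grab('top','top4.png')
print(q.shape)
a=cv2.resize(p[190:250,300:400],(800,480),interpolation=cv2.INTER_CUBIC)[:300]
b=cv2.resize(q[200:290,235:315],None,fx=5,fy=5,interpolation=cv2.INTER_CUBIC)
a=cv2.resize(p[190:260,310:390],None,fx=5,fy=5,interpolation=cv2.INTER_CUBIC)
c=np.zeros((450,800,3),np.uint8);c[:350,:400]=a;c[:,400:]=b
cv2.imwrite('pics/mix4.png',c)
E
```

```text
{'t': np.float64(8.5833), 'tool_pos': array([ 0.5335, -0.1838,  0.2648]), 'orientation': array([-3.1365, -0.0685,  0.0136]), 'force': array([ 0.249 ,  0.4628, -0.2614]), 'opening': np.float64(0.0697)}
(480, 640, 3)
```

View pics/mix4.png

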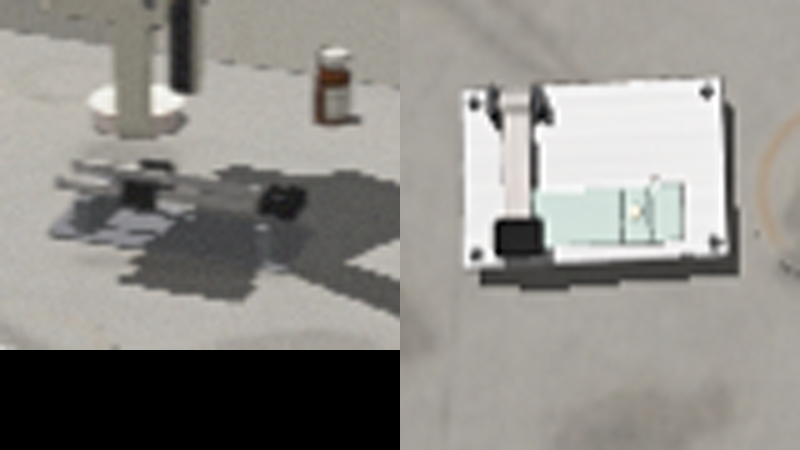

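The clamp is down across the slide, with its pad at crop (520,237) on the right half. The finger is above the tweezer pads at crop (147,190) on the left half. Next I compute the correction, including levelling.

```bash
cat >> h.py <<'E'
def need(x,y,z,yaw):
    s=robot.read_state();R=cv2.Rodrigues(np.array(s['orientation'],float))[0]
    c,n=np.cos(yaw),np.sin(yaw);Rd=np.array([[c,n,0],[n,-c,0],[0,0,-1.]])
    print('t',s['t'],'pos',np.round(s['tool_pos'],4),'open',s['opening'],'gf',s['gripper_force'],'f',np.round(s['force'],1))
    print('shift mm',(R.T@(np.array([x,y,z])-s['tool_pos'])*1000).round(1),'turn',cv2.Rodrigues(R.T@Rd)[0].ravel().round(4),'yaw',np.arctan2(R[1,0],R[0,0]).round(4))
E
python3 -c "
from h import *
need(.536,-.1845,.199,.045)"
```

```text
t 8.6833 pos [ 0.535  -0.1845  0.2694] open 0.06963380566931626 gf 0.0 f [ 0.3  0.2 -0.5]
shift mm [ 1.2  0.2 70.4] turn [-0.0019  0.0036 -0.001 ] yaw 0.044
```

>>> {"fn": "apply_moves", "kwargs": {
  "series": [
    [[1.2, 0, 11], [-0.002, 0.003, 0]],
    [[0, 0, 11], [0, 0, 0]],
    [[0, 0, 11], [0, 0, 0]],
    [[0, 0, 11], [0, 0, 0]],
    [[0, 0, 11], [0, 0, 0]],
    [[0, 0, 11], [0, 0, 0]],
    [[0, 0, 4], [0, 0, 0]],
    [[0, 0, 0], [0, 0, 0]],
    [[0, 0, 0], [0, 0, 0]],
    [[0, 0, 0], [0, 0, 0]]
  ]
}}

```text
t: 9.52
tool_pos: [0.5376, -0.1854, 0.2018]
orientation: [3.139, 0.069, 0.006]
force: [-0.6, -0.2, 0.6]
opening: 0.0697
gripper_force: 0.0
```

```bash
python3 -c "
from h import *
need(.536,-.1845,.199,.045)"
```

```text
t 9.5167 pos [ 0.5376 -0.1854  0.2018] open 0.0697131674397199 gf 0.0 f [-0.6 -0.2  0.6]
shift mm [-1.5 -0.9  2.8] turn [ 0.0024 -0.0039 -0.0012] yaw 0.0438
```

>>> {"fn": "apply_moves", "kwargs": {
  "series": [
    [[-1.5, -0.9, 2.8], [0.002, -0.003, -0.001]],
    [[0, 0, 0], [0, 0, 0]],
    [[0, 0, 0], [0, 0, 0]],
    [[0, 0, 0], [0, 0, 0]]
  ],
  "claw": 0.44,
  "newtons": 40
}}

```text
t: 9.85
tool_pos: [0.5358, -0.1844, 0.1987]
orientation: [3.141, 0.07, 0.0]
force: [-0.4, 0.1, -0.7]
opening: 0.0475
gripper_force: 0.0
```

>>> {"fn": "apply_moves", "kwargs": {
  "series": [
    [[0, 0, 0], [0, 0, 0]],
    [[0, 0, 0], [0, 0, 0]],
    [[0, 0, 0], [0, 0, 0]],
    [[0, 0, 0], [0, 0, 0]],
    [[0, 0, 0], [0, 0, 0]],
    [[0, 0, 0], [0, 0, 0]]
  ],
  "claw": 0.34
}}

```text
t: 10.35
tool_pos: [0.5358, -0.1845, 0.1986]
orientation: [3.141, 0.07, 0.001]
force: [-0.3, 0.3, 1.6]
opening: 0.0317
gripper_force: 6.5
```

```bash
python3 -c "
from h import *
need(.536,-.1845,.199,.045)"
```

```text
t 10.35 pos [ 0.5358 -0.1845  0.1986] open 0.03173565011163835 gf 6.454090923070908 f [-0.3  0.3  1.6]
shift mm [ 0.2  0.  -0.4] turn [ 0.0002 -0.0004 -0.0002] yaw 0.0448
```

>>> {"fn": "apply_moves", "kwargs": {
  "series": [
    [[0, 0, -4], [0, 0, 0]],
    [[0, 0, -8], [0, 0, 0]],
    [[0, 0, -14], [0, 0, 0]],
    [[0, 0, -14], [0, 0, 0]],
    [[0, 0, -14], [0, 0, 0]],
    [[0, 0, -8], [0, 0, 0]],
    [[0, 0, -2], [0, 0, 0]],
    [[0, 0, 0], [0, 0, 0]]
  ]
}}

```text
t: 11.02
tool_pos: [0.536, -0.1845, 0.2634]
orientation: [3.14, 0.07, 0.002]
force: [-0.8, 0.7, -0.7]
opening: 0.0319
gripper_force: 6.1
```

>>> {"fn": "apply_moves", "kwargs": {
  "series": [
    [[-5, -10, 0], [0, 0, 0.011]],
    [[-10, -23, 0], [0, 0, 0]],
    [[-10, -23, 0], [0, 0, 0]],
    [[-10, -23, 0], [0, 0, 0]],
    [[-10, -23, 0], [0, 0, 0]],
    [[-10, -24, 0], [0, 0, 0]],
    [[-10, -24, 0], [0, 0, 0]],
    [[-10, -24, 0], [0, 0, 0]],
    [[-10, -24, 0], [0, 0, 0]],
    [[-10, -24, 0], [0, 0, 0]],
    [[-10, -24, 0], [0, 0, 0]],
    [[-6, -14, 0], [0, 0, 0]]
  ]
}}

```text
t: 12.02
tool_pos: [0.4136, 0.0737, 0.261]
orientation: [-3.14, -0.054, 0.004]
force: [0.1, 0.7, -0.4]
opening: 0.0319
gripper_force: 6.1
```

>>> {"fn": "apply_moves", "kwargs": {
  "series": [
    [[0, 0, 0], [0, 0, 0]],
    [[0, 0, 0], [0, 0, 0]],
    [[0, 0, 0], [0, 0, 0]]
  ]
}}

```text
t: 12.27
tool_pos: [0.4156, 0.0714, 0.2619]
orientation: [3.141, 0.054, -0.001]
force: [-0.4, 0.4, 0.1]
opening: 0.0321
gripper_force: 6.1
```

```bash
python3 - <<'E'
from h import *
need(.413,.0696,.26,.034)
p,d=grab('side','side5.png');q,_=grab('top','top5.png')
s=robot.read_state()['tool_pos']
for n in('side','top'):print(n,proj(n,[[s[0],s[1],s[2]-.167],[s[0]+.05,s[1]+.002,s[2]-.167]]))
a=cv2.resize(p[240:310,270:350],None,fx=5,fy=5,interpolation=cv2.INTER_CUBIC)
b=cv2.resize(q[210:310,240:320],None,fx=5,fy=5,interpolation=cv2.INTER_CUBIC)
c=np.zeros((500,800,3),np.uint8);c[:350,:400]=a;c[:,400:]=b
cv2.imwrite('pics/mix5.png',c)
E
```

```text
t 12.2667 pos [0.4156 0.0714 0.2619] open 0.03209100798414759 gf 6.122901141643524 f [-0.4  0.4  0.1]
shift mm [-2.7  1.7  1.9] turn [0.0004 0.0007 0.0001] yaw 0.0341
side [[343.39228923 249.18121888]
 [323.88847351 245.82258188]]
top [[280.30103803 288.31446996]
 [279.38755223 263.96029268]]
```

View pics/mix5.png

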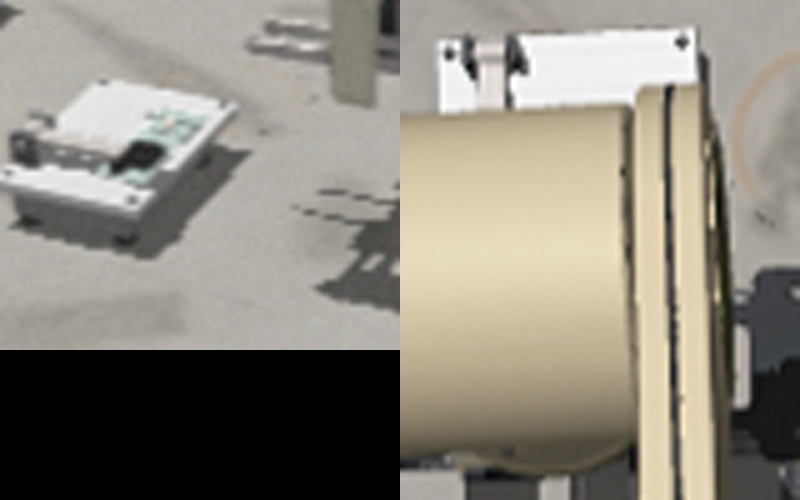

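The right half shows the arm hiding the slide from the top camera. In the left (side) half the tips are at crop (255,44) and (275,25), and the bead at (168,122). The tips agree with the TCP prediction to about 1 px. Next I check the bead and tips with sub-pixel side rays.

```bash
python3 - <<'E'
from h import *
p=cv2.imread('pics/side5.png');q=cv2.imread('pics/top4.png')
print('pred bead side',proj('side',[[.5234,.0732,.034]]),'top',proj('top',[[.5234,.0732,.034]]))
def cent(im,u,v,r):
    w=im[v-r:v+r+1,u-r:u+r+1].astype(float);k=w[:,:,2]-w[:,:,0]; k=np.clip(k-np.median(k)-4,0,None)
    Y,X=np.mgrid[-r:r+1,-r:r+1];print(k.astype(int));return u+(k*X).sum()/k.sum(),v+(k*Y).sum()/k.sum()
a=cent(p,303,264,3);b=cent(q,282,242,3);print(a,b,onz('side',[a],.034),onz('top',[b],.034))
o1,d1=ray('side',[a]);o2,d2=ray('top',[b]);A=np.c_[d1[0],-d2[0]];t=np.linalg.lstsq(A,o2-o1,rcond=None)[0];P1=o1+d1[0]*t[0];P2=o2+d2[0]*t[1];print('tri',P1,P2)
x=proj('side',[[.4656,.0731,.0949]]);print('tipmid pred',x)
print(p[238:256,314:332].mean(2).astype(int))
E
```

```text
pred bead side [[303.59787202 263.82070091]] top [[282.00185585 241.79233825]]
[[ 5  4  3  0  3  3  4]
 [ 4  1  0  0  0  0  0]
 [ 0  0  0  7  5  0  0]
 [ 0  0  3 22 18  4  0]
 [ 0  0  0 12  9  0  0]
 [ 0  0  0  0  0  0  0]
 [ 0  0  0  0  0  0  0]]
[[ 0  0  0  0  0  0  0]
 [ 0  0  0  0  0  0  0]
 [ 0  0 15 19  0  0  0]
 [ 0  0 20 24  3  0  0]
 [ 0  0 17 17  0  0  0]
 [ 0  0  0  0  0  0  0]
 [ 0  0  0  0  0  0  0]]
(np.float64(303.1682242990654), np.float64(263.3738317757009)) (np.float64(281.5739130434783), np.float64(242.0)) [[0.52550457 0.07152493 0.034     ]] [[0.52295143 0.07413599 0.034     ]]
tri [0.52386021 0.07449655 0.03580171] [0.52267003 0.07399719 0.03553907]
tipmid pred [[324.03207557 245.97278446]]
[[180 179 177 177 177 178 175 177 173 170 163 154 141 137 133 132 132 128]
 [177 174 174 178 179 178 181 175 178 177 178 176 176 171 173 166 162 151]
 [177 178 179 177 178 176 175 175 173 175 175 174 170 170 172 170 172 167]
 [176 176 178 179 177 174 174 174 175 173 171 167 166 161 159 160 162 162]
 [175 177 180 178 174 176 175 173 173 175 173 168 163 160 157 156 156 157]
 [17
[... 271 characters left out ...]
123 119 110 111 113 115]
 [177 178 179 178 178 165 152 159 178 171 161 163 179 164 152 135 130 128]
 [173 177 179 175 169 149 145 170 183 193 196 206 196 170 176 175 180 180]
 [173 175 173 173 164 134 116 117 116 117 120 118 117 128 147 166 208 223]
 [175 177 175 174 176 163 130 114 116 118 113 107 109 116 119 123 130 131]
 [176 176 176 179 178 178 172 172 176 168 154 140 128 123 122 117 116 118]
 [176 174 173 175 176 174 171 173 175 175 173 175 174 173 175 165 157 151]
 [175 178 175 174 177 172 173 171 175 172 174 178 179 179 173 174 175 175]
 [176 176 176 176 176 179 177 175 178 175 175 177 173 174 177 175 176 175]
 [168 172 173 174 175 177 176 176 176 179 175 174 174 170 175 165 166 171]]
```

>>> {"fn": "apply_moves", "kwargs": {
  "series": [
    [[0, 0, 12], [0, 0, 0]],
    [[0, 0, 13], [0, 0, 0]],
    [[0, 0, 12], [0, 0, 0]],
    [[8, 0.5, 0], [0, 0, 0]],
    [[12, 0.6, 0], [0, 0, 0]],
    [[12, 0, 0], [0, 0, 0]],
    [[12, 0, 0], [0, 0, 0]],
    [[8, 0, 0], [0, 0, 0]],
    [[3.4, 0, 0], [0, 0, 0]],
    [[0, 0, 0], [0, 0, 0]],
    [[0, 0, 0], [0, 0, 0]],
    [[0, 0, 0], [0, 0, 0]]
  ]
}}

```text
t: 13.37
tool_pos: [0.4709, 0.0723, 0.2253]
orientation: [3.141, 0.053, -0.001]
force: [0.4, 0.3, -0.5]
opening: 0.0321
gripper_force: 6.1
```

```bash
python3 - <<'E'
from h import *
need(.471,.0722,.225,.034)
p,d=grab('side','side6.png')
s=robot.read_state();R=cv2.Rodrigues(np.array(s['orientation'],float))[0]
T=lambda v:np.array(s['tool_pos'])+R@np.array(v)
def draw(im,u0,v0,w,h,pts):
    o=cv2.resize(im[v0:v0+h,u0:u0+w],None,fx=10,fy=10,interpolation=cv2.INTER_CUBIC)
    for x,y in pts:cv2.circle(o,(int((x-u0+.5)*10),int((y-v0+.5)*10)),3,(0,0,255),1)
    return o
# tool y is -world y ; gap ~18 now
P=proj('side',[T([.05,-.010,.167]),T([.05,.010,.167]),T([0,0.0,.186]),T([-.08,0,.167])])
B=proj('side',[[.523,.074,.0365],[.523,.074,.0315]])
print(P,B)
a=draw(p,285,225,80,45,np.r_[P,B])
x,y,yw=.536,-.1845,.045;c,n=np.cos(yw),np.sin(yw)
Q=proj('side',[[x+.05*c-k*n,y+.05*n+k*c,.032] for k in(.013,-.013)]+[[x-.08*c,y-.08*n,.032]])
o=cv2.imread('pics/side1.png');print(Q)
u0=int(Q[:,0].min()-15);v0=int(Q[:,1].min()-10)
b=draw(o,u0,v0,80,15+ (0),Q) 
cv2.imwrite('pics/mix6.png',np.vstack([a,b]));print(u0,v0)
E
```

```text
t 13.3667 pos [0.4709 0.0723 0.2253] open 0.03206210320272388 gf 6.122654154896736 f [ 0.4  0.3 -0.5]
shift mm [0.1 0.2 0.3] turn [ 0.      0.0007 -0.0003] yaw 0.0337
[[302.28658575 257.26454398]
 [305.79822786 253.85995463]
 [322.64426858 265.86325363]
 [353.34975413 264.76009276]] [[303.55441751 263.10762989]
 [303.62577953 264.8679646 ]]
[[323.07870521 225.60607943]
 [326.41424968 222.45342815]
 [365.78580801 230.20760666]]
308 212
```

View pics/mix6.png

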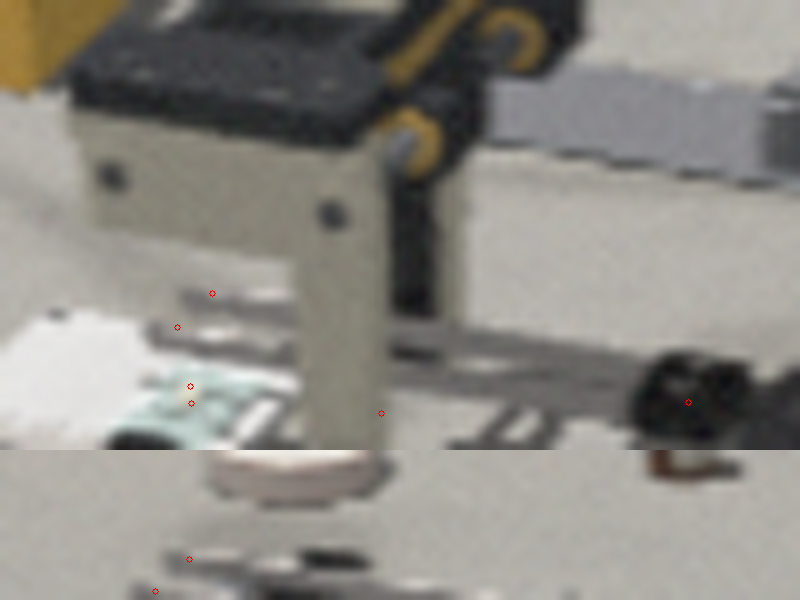

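Top half: the discs end at crop (150,333) and (182,298). The predicted centres are (177,327) and (212,293), and the bead is at about (187,388). So the tips are roughly 1 px (2 mm) low, and x agrees within 1 mm. In the lower half, the same comparison with the tweezers on the rest shows no such sag. Next I cross-check y and z using depth.

```bash
python3 - <<'E'
from h import *
D=np.mean([grab('side')[1] for _ in range(3)],0);p=cv2.imread('pics/side6.png')
s=robot.read_state()['tool_pos']
def show(name,pts):
    uv=np.array(pts);z=D[uv[:,1],uv[:,0]];X=dep('side',uv,z);print(name);print(np.c_[uv,X.round(4),p[uv[:,1],uv[:,0]].mean(1)])
show('L',[(u,v) for v in(257,258,259) for u in range(300,313,2)])
show('R',[(u,v) for v in(254,255) for u in range(303,315,2)])
show('bead',[(303,262),(303,263),(304,263),(303,264),(299,266),(310,263)])
show('finger',[(319,250),(319,260),(319,266),(319,268)])
show('tail',[(350,262),(354,262),(350,266),(354,266)])
E
```

```text
L
[[ 3.00000000e+02  2.57000000e+02  5.26200000e-01  8.50000000e-02
   5.82000000e-02  1.32000000e+02]
 [ 3.02000000e+02  2.57000000e+02  5.20000000e-01  8.61000000e-02
   6.00000000e-02  1.53666667e+02]
 [ 3.04000000e+02  2.57000000e+02  5.70300000e-01 -1.57000000e-02
   1.60000000e-03  1.52666667e+02]
 [ 3.06000000e+02  2.57000000e+02  5.66700000e-01 -2.04000000e-02
   2.00000000e-04  1.64333333e+02]
 [ 3.08000000e+02  2.57000000e+02  5.61400000e-01 -2.21000000e-02
   5.00000000e-04  1.66000000e+02]
 [ 3.10000000e+02  2.57000000e+02  5.56600000e-01 -2.49000000e-02
   1.00000000e-04  1.40000000e+02]
 [ 3.12000000e+02  2.57000000e+02  5.52700000e-01 -2.92000000e-02
  -1.10000000e-03  1.27666667e+02]
 [ 3.00000000e+02  2.58000000e+02  5.23900000e-01  8.93000000e-02
   5.79000000e-02  1.20000000e+02]
 [ 3.02000000e+02  2.58000000e+02  5.18300000e-01  8.93000000e-02
   5.91000000e-02  1.47333333e+02]
 [ 3.04000000e+02  2.58000000e+02  5.13400000e-01  8.81000000e-02
   5.96000000e-02  1.64000000e+02]
 [ 3.06000000e+02  2.58000000e+02  5.08300000e-01  8.72000000e-02
   6.02000000e-02  2.1
[... 2816 characters left out ...]
28600000e-01 1.28333333e+02]
 [3.19000000e+02 2.60000000e+02 4.64500000e-01 1.04000000e-01
  7.20000000e-02 1.29333333e+02]
 [3.19000000e+02 2.66000000e+02 4.65400000e-01 1.02800000e-01
  5.51000000e-02 1.30333333e+02]
 [3.19000000e+02 2.68000000e+02 4.65900000e-01 1.02200000e-01
  4.92000000e-02 1.26000000e+02]]
tail
[[3.50000000e+02 2.62000000e+02 3.99200000e-01 7.01000000e-02
  6.41000000e-02 3.26666667e+01]
 [3.54000000e+02 2.62000000e+02 3.90000000e-01 6.76000000e-02
  6.49000000e-02 4.36666667e+01]
 [3.50000000e+02 2.66000000e+02 3.93700000e-01 8.33000000e-02
  6.11000000e-02 3.06666667e+01]
 [3.54000000e+02 2.66000000e+02 3.84300000e-01 8.17000000e-02
  6.24000000e-02 2.46666667e+01]]
```

```bash
cat >> h.py <<'E'
def blades():
    D=np.median([grab('side')[1] for _ in range(6)],0)
    v,u=np.mgrid[225:285,285:375];uv=np.c_[u.ravel(),v.ravel()];X=dep('side',uv,D[uv[:,1],uv[:,0]])
    s=robot.read_state();R=cv2.Rodrigues(np.array(s['orientation'],float))[0]
    L=(X-s['tool_pos'])@R*1000   # tool frame mm
    for nm,lo,hi in(('left',-20,-2),('right',2,16)):
        for a,b in((53,57),(48,53),(43,48),(38,43),(25,38),(10,25),(-30,-10),(-60,-35),(-95,-65)):
            k=(L[:,0]>a)&(L[:,0]<=b)&(L[:,1]>lo)&(L[:,1]<hi)&(np.abs(L[:,2]-167)<11)
            if k.sum()>2:
                q=L[k];print(nm,(a,b),k.sum(),'y med %.1f'%np.median(q[:,1]),'z rel %.1f..%.1f mean %.1f'%(q[:,2].min()-167,q[:,2].max()-167,q[:,2].mean()-167))
    k=(np.abs(X[:,0]-.523)<.006)&(np.abs(X[:,1]-.074)<.006)&(X[:,2]>.033)&(X[:,2]<.038);print('bead pts',X[k].round(4))
E
python3 -c "
from h import *
blades()"
```

```text
left (53, 57) 3 y med -13.3 z rel -0.8..3.3 mean 1.5
left (48, 53) 6 y med -14.2 z rel -1.4..3.3 mean 0.2
left (43, 48) 4 y med -14.4 z rel -0.4..4.7 mean 2.1
left (38, 43) 5 y med -14.9 z rel -1.5..3.6 mean 0.3
left (25, 38) 16 y med -14.2 z rel -2.6..4.2 mean 0.5
left (10, 25) 12 y med -13.3 z rel -2.1..3.3 mean 0.5
left (-30, -10) 22 y med -12.0 z rel -3.6..4.7 mean -0.2
left (-60, -35) 33 y med -10.4 z rel -4.0..3.4 mean -0.7
left (-95, -65) 67 y med -11.3 z rel -7.1..5.5 mean -2.6
right (53, 57) 5 y med 7.7 z rel -2.6..6.2 mean 2.1
right (48, 53) 6 y med 7.3 z rel -2.2..5.5 mean 1.1
right (43, 48) 4 y med 8.9 z rel -0.5..4.8 mean 1.4
right (38, 43) 5 y med 9.0 z rel -1.5..4.1 mean 0.9
right (25, 38) 16 y med 8.9 z rel -3.3..4.8 mean 0.5
right (-30, -10) 23 y med 9.0 z rel -3.9..4.9 mean -0.6
right (-60, -35) 29 y med 8.9 z rel -4.0..3.6 mean -0.6
right (-95, -65) 28 y med 7.3 z rel -8.1..1.5 mean -5.1
bead pts [[0.5231 0.0769 0.0354]
 [0.5207 0.0761 0.0355]
 [0.5199 0.0722 0.0338]
 [0.5202 0.0772 0.0333]]
```

>>> {"fn": "apply_moves", "kwargs": {
  "series": [
    [[-2, 1.5, 2], [0, 0.018, 0]],
    [[0, 0, 3], [0, 0, 0]],
    [[0, 0, 3], [0, 0, 0]],
    [[0, 0, 3], [0, 0, 0]],
    [[0, 0, 2], [0, 0, 0]],
    [[0, 0, 2], [0, 0, 0]],
    [[0, 0, 0], [0, 0, 0]],
    [[0, 0, 0], [0, 0, 0]],
    [[0, 0, 0], [0, 0, 0]]
  ]
}}

```text
t: 14.62
tool_pos: [0.4697, 0.0709, 0.2105]
orientation: [-3.141, -0.053, -0.028]
force: [0.9, 0.5, 0.5]
opening: 0.0315
gripper_force: 6.1
```

>>> {"fn": "apply_moves", "kwargs": {
  "series": [
    [[0, 0, 0], [0, 0, 0]],
    [[0, 0, 0], [0, 0, 0]],
    [[0, 0, 0], [0, 0, 0]],
    [[0, 0, 0], [0, 0, 0]]
  ],
  "claw": 0.299
}}

```text
t: 14.95
tool_pos: [0.4696, 0.0709, 0.2105]
orientation: [-3.141, -0.053, -0.029]
force: [-0.2, -0.0, -0.7]
opening: 0.028
gripper_force: 8.3
```

```bash
python3 -c "
from h import *
need(.471,.0722,.210,.034)
blades()"
```

```text
t 14.95 pos [0.4696 0.0709 0.2105] open 0.02800661872452783 gf 8.28210398554802 f [-0.2 -0.  -0.7]
shift mm [ 1.4 -1.3  0.6] turn [ 0.     -0.0182 -0.0002] yaw 0.0338
left (53, 57) 3 y med -9.7 z rel -0.4..4.7 mean 1.8
left (48, 53) 7 y med -11.8 z rel -2.5..10.1 mean 1.2
left (43, 48) 6 y med -11.3 z rel -1.6..10.7 mean 2.5
left (38, 43) 5 y med -11.8 z rel -3.2..3.0 mean 0.3
left (25, 38) 15 y med -11.4 z rel -2.3..5.2 mean 0.8
left (10, 25) 11 y med -12.0 z rel -3.3..4.7 mean 0.1
left (-30, -10) 22 y med -10.8 z rel -3.5..3.8 mean -0.4
left (-60, -35) 31 y med -10.0 z rel -4.5..4.2 mean -0.5
left (-95, -65) 63 y med -11.3 z rel -7.7..4.5 mean -2.8
right (53, 57) 4 y med 4.3 z rel -3.6..5.8 mean 1.2
right (48, 53) 8 y med 4.9 z rel -10.4..4.8 mean -0.2
right (43, 48) 5 y med 6.1 z rel -1.4..4.2 mean 0.8
right (38, 43) 6 y med 6.7 z rel -2.6..4.0 mean 0.7
right (25, 38) 15 y med 7.0 z rel -2.2..4.5 mean 0.7
right (-30, -10) 29 y med 7.8 z rel -10.1..4.7 mean -1.1
right (-60, -35) 32 y med 8.4 z rel -4.8..4.2 mean -0.7
right (-95, -65) 25 y med 7.9 z rel -7.3..5.1 mean -5.2
bead pts [[0.5241 0.0752 0.0343]
 [0.5199 0.0777 0.0336]]
```

>>> {"fn": "apply_moves", "kwargs": {
  "series": [
    [[0, 0, 1.5], [0, 0, 0]],
    [[0, 0, 1.5], [0, 0, 0]],
    [[0, 0, 0.5], [0, 0, 0]],
    [[0, 0, 0], [0, 0, 0]],
    [[0, 0, 0], [0, 0, 0]]
  ]
}}

```text
t: 15.67
tool_pos: [0.4696, 0.0709, 0.2068]
orientation: [-3.141, -0.053, -0.028]
force: [0.0, 1.1, -0.4]
opening: 0.0283
gripper_force: 8.3
```

```bash
python3 - <<'E'
from h import *
need(.471,.0722,.210,.034)
ims=[grab('side')[0].astype(float) for _ in range(6)];p=np.mean(ims,0).astype(np.uint8);cv2.imwrite('pics/side7.png',p)
s=robot.read_state();R=cv2.Rodrigues(np.array(s['orientation'],float))[0]
T=lambda v:np.array(s['tool_pos'])+R@np.array(v)
c,n=np.cos(.035),np.sin(.035);G=np.array([.523,.074,.0315])
W=lambda a,b,z=0:G+[a*c-b*n,a*n+b*c,z]
P=np.r_[proj('side',[T([.05,-.006,.168]),T([.05,.006,.168])]),proj('side',[W(-.0125,.006),W(.0125,.006),W(-.0125,-.006),W(.0125,-.006)])]
print(P.round(1))
u0,v0=286,246;o=cv2.resize(p[v0:v0+30,u0:u0+40],None,fx=16,fy=16,interpolation=cv2.INTER_CUBIC)
for i,(x,y) in enumerate(P):cv2.circle(o,(int((x-u0+.5)*16),int((y-v0+.5)*16)),3,(0,0,255) if i<2 else (255,0,0),1)
cv2.imwrite('pics/fin.png',o)
blades()
E
```

```text
t 15.6667 pos [0.4696 0.0709 0.2068] open 0.028267938713283543 gf 8.293311595916748 f [ 0.   1.1 -0.4]
shift mm [ 1.5 -1.3 -3.2] turn [-0.0001 -0.0177 -0.0002] yaw 0.0337
[[302.8 262.7]
 [304.9 260.7]
 [307.1 266.8]
 [298.1 265. ]
 [309.2 264.7]
 [300.2 263. ]]
left (53, 57) 10 y med -9.7 z rel -2.3..10.0 mean 4.6
left (48, 53) 10 y med -12.0 z rel -2.2..9.5 mean 5.2
left (43, 48) 12 y med -11.3 z rel -2.3..9.5 mean 5.0
left (38, 43) 11 y med -10.7 z rel -2.0..10.2 mean 4.0
left (25, 38) 22 y med -11.8 z rel -2.6..10.8 mean 3.4
left (10, 25) 10 y med -11.7 z rel -2.0..4.0 mean 0.9
left (-30, -10) 24 y med -11.1 z rel -10.2..4.7 mean -0.7
left (-60, -35) 31 y med -10.0 z rel -4.5..4.0 mean -0.8
left (-95, -65) 64 y med -11.6 z rel -7.7..4.2 mean -2.6
right (53, 57) 4 y med 4.7 z rel -2.1..5.5 mean 1.1
right (48, 53) 7 y med 4.8 z rel -2.6..4.3 mean 0.7
right (43, 48) 8 y med 6.4 z rel -1.4..10.4 mean 3.2
right (38, 43) 7 y med 6.9 z rel -2.5..9.3 mean 1.5
right (25, 38) 16 y med 6.7 z rel -2.7..10.1 mean 1.4
right (-30, -10) 26 y med 7.4 z rel -9.9..9.9 mean -0.2
right (-60, -35) 31 y med 8.1 z rel -4.8..3.5 mean -0.8
right (-95, -65) 27 y med 7.9 z rel -7.5..2.5 mean -5.3
bead pts [[0.5246 0.0686 0.0367]]
```

View pics/fin.png

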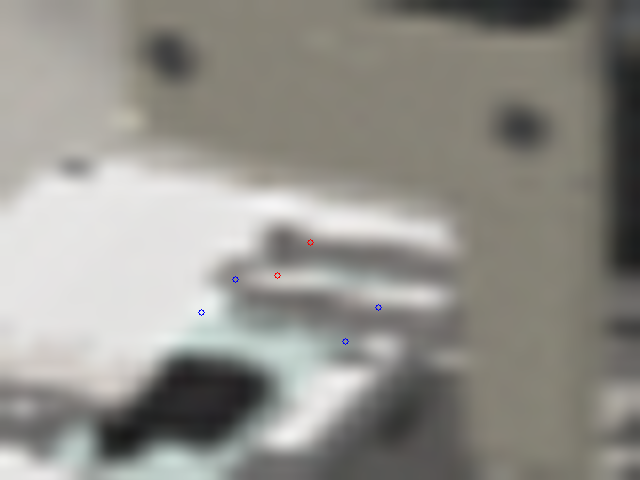

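The discs sit over the slide at crop (250,285) and (296,243), with the clamp pad down at (200,400). The depth profile shows the tweezers yawed about 0.022 rad left in the grip. Turning that out also puts the tips' midpoint on the bead in y.

>>> {"fn": "apply_moves", "kwargs": {
  "series": [
    [[-0.7, 0, -0.6], [0, 0, 0.011]],
    [[0, 0, 0], [0, 0, 0.011]],
    [[0, 0, 0], [0, 0, 0]],
    [[0, 0, 0], [0, 0, 0]],
    [[0, 0, 0], [0, 0, 0]],
    [[0, 0, 0], [0, 0, 0]]
  ],
  "claw": 0.299
}}

```text
t: 16.77
tool_pos: [0.4689, 0.0709, 0.2075]
orientation: [-3.141, -0.019, -0.028]
force: [0.2, 0.6, -0.2]
opening: 0.0282
gripper_force: 8.3
```

```bash
python3 - <<'E'
from h import *
need(.4690,.0709,.2074,.012)
D=np.median([grab('side')[1] for _ in range(8)],0)
v,u=np.mgrid[250:272,290:330];uv=np.c_[u.ravel(),v.ravel()];X=dep('side',uv,D[uv[:,1],uv[:,0]])
for a in np.arange(.514,.532,.003):
    for nm,lo,hi in(('L',.079,.09),('R',.062,.0725)):
        k=(abs(X[:,0]-a)<.0015)&(X[:,1]>lo)&(X[:,1]<hi)&(X[:,2]>.0335)&(X[:,2]<.048)
        if k.any():print(nm,a.round(3),k.sum(),X[k].mean(0).round(4),X[k][:,2].min().round(4),X[k][:,2].max().round(4))
E
```

```text
t 16.7667 pos [0.4689 0.0709 0.2075] open 0.02819081323093397 gf 8.293422013521194 f [ 0.2  0.6 -0.2]
shift mm [ 0.1 -0.   0.1] turn [-0.0004 -0.018  -0.0001] yaw 0.0118
L 0.514 3 [0.5135 0.0839 0.0409] 0.0383 0.0433
R 0.514 5 [0.514  0.0646 0.0404] 0.037 0.0427
L 0.517 2 [0.5168 0.083  0.0411] 0.0397 0.0425
R 0.517 2 [0.5175 0.0656 0.041 ] 0.0396 0.0424
L 0.52 3 [0.52   0.0822 0.0415] 0.0396 0.0426
R 0.52 2 [0.5202 0.0659 0.0406] 0.0392 0.0419
L 0.523 3 [0.5227 0.0825 0.041 ] 0.0383 0.0433
R 0.523 5 [0.523  0.0671 0.0397] 0.0361 0.0443
L 0.526 3 [0.5251 0.0834 0.0409] 0.0384 0.0431
R 0.526 4 [0.5258 0.0672 0.0414] 0.0388 0.0439
R 0.529 1 [0.5285 0.0664 0.0377] 0.0377 0.0377
```

Tips' midpoint y is 0.0737 against the bead's 0.074, x is right, and tip centre z is about 0.0405. I lower slightly, trim the gap, then check it is steady.

>>> {"fn": "apply_moves", "kwargs": {
  "series": [
    [[0, 0, 0.8], [0, 0, 0]],
    [[0, 0, 0.7], [0, 0, 0]],
    [[0, 0, 0], [0, 0, 0]],
    [[0, 0, 0], [0, 0, 0]],
    [[0, 0, 0], [0, 0, 0]],
    [[0, 0, 0], [0, 0, 0]]
  ],
  "claw": 0.298
}}

```text
t: 17.67
tool_pos: [0.469, 0.0709, 0.206]
orientation: [-3.141, -0.019, -0.028]
force: [0.6, -0.1, -0.3]
opening: 0.0283
gripper_force: 8.3
```

>>> {"fn": "apply_moves", "kwargs": {
  "series": [
    [[0, 0, 0], [0, 0, 0]],
    [[0, 0, 0], [0, 0, 0]],
    [[0, 0, 0], [0, 0, 0]],
    [[0, 0, 0], [0, 0, 0]],
    [[0, 0, 0], [0, 0, 0]],
    [[0, 0, 0], [0, 0, 0]]
  ]
}}

```text
t: 18.17
tool_pos: [0.4689, 0.0709, 0.206]
orientation: [-3.141, -0.019, -0.028]
force: [0.1, 0.1, -0.1]
opening: 0.0282
gripper_force: 8.3
```

>>> {"fn": "apply_moves", "kwargs": {
  "series": [
    [[0, 0, 0], [0, 0, 0]],
    [[0, 0, 0], [0, 0, 0]],
    [[0, 0, 0], [0, 0, 0]],
    [[0, 0, 0], [0, 0, 0]]
  ],
  "claw": 0.297
}}

```text
t: 18.5
tool_pos: [0.469, 0.0708, 0.206]
orientation: [-3.141, -0.019, -0.028]
force: [0.0, -0.4, 0.0]
opening: 0.028
gripper_force: 8.4
```

```bash
python3 - <<'E'
from h import *
o=[]
for _ in range(16):
    D=grab('side')[1];s=robot.read_state();o.append((s['opening']*1e3,s['gripper_force'],*s['force']))
print(np.mean(o,0).round(3),np.std(o,0).round(3))
E
```

```text
[27.955  8.393 -0.046 -0.046 -0.61 ] [0.191 0.    0.418 0.46  0.602]
```

The width averages 27.96 mm, so the gap is about 12 mm. The grip is steady and there is no contact force, so I hand the job in.

```bash
python3 -c "
from plant import robot
print(robot.close_job())"
```

```text
the job is handed in; nothing more can be done
None
```

I handed the job in at about 19 s with the clamp fully down and the tweezers held level about 2.5 mm above the glass, one tip on each side of the bead at a steady gap of about 12 mm with no contact force; the tips' place over the lines is known only to about 1 mm, from side-camera depth, because the arm hid the slide from the top camera.

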